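Push a brass tube up a sloping stock rack to its end stop

TASK

Put the brass tube away in the sloping blue rack it lies in: with shut fingertips behind it, push it gently up the lane and over the two red spring catches until it meets the black rubber end stop, then take the hand away so that it settles back against the raised catches. Keep the fingers on it all the way up, so that it neither runs back down nor shoots ahead. Do not take it between the fingers, squeeze it or lift it off the lane, and leave everything else on the bench where it is.

Things in the scene. Friction and masses are not known exactly. Their poses are not given: they have to be found in the camera images.
- tube: Polished brass tube with black end plugs, a closed cylinder 60 mm in diameter and 140 mm long, 0.4 to 0.75 kg, slippery and free to roll. Its origin is its centre, halfway along; its own y axis is its long axis, which lies across the lane (x and z turn as it rolls). It starts at the low end of the lane, resting against the front lip.
- rack_deck: Steel runway of the blue rack holding the brass tube; fixed, at a new place and yaw each time. Frame tilted with the lane: origin on the runway at the foot of the end stop's rubber face, on the centre line; x up the slope away from the robot (0.14 rad above level), y across, z square to the runway. Tube centre: z 30 mm; x -189 mm at the start, -30 at the stop, -36 resting back on the catches.
- rack_front (a point): Point on the runway surface at the inner face of the front lip, on the centre line, x = -212 mm in the rack_deck frame, 28 mm above the bench. The lip is 10 mm high and 3 mm thick, with a 66 mm wide notch in its middle where fingers come in low. Side cheeks 154 mm apart, 34 mm high above the runway, line the lane. The runway rises from 28 mm above the bench here to 58 mm at the stop.
- rack_stop: End stop across the top of the same lane, fixed: a blue plate 48 mm high with a black rubber face 126 mm wide, reaching from 15 to 45 mm above the runway. Its origin and axes are those of rack_deck, so the rubber face is at its x = 0.
- rack_catch (a joint): Two red spring catches on one shaft under the runway, turning together, rad: 0 raised, 0.63 pressed flush. A tube rolled up over them presses them forward and down (a few N more push); when it is within about 4 mm of the stop they spring up behind it, and raised they hold it: a tube rolling back cannot press them down. A red-tipped release arm outside the lane's right cheek is not needed.
- rack_noses (a point): Point midway between the two raised catch noses, at their top: 60 mm short of the rubber face, 10 mm above the runway. The noses stand 50 to 58 mm either side of the centre line, so fingers pushing at the middle of the tube pass between them. The tube first meets them when its centre is at x = -84 mm in the rack_deck frame.
- tube2: Steel tube of the same size (60 x 140 mm), already stored against the catches at the top of a second, identical blue rack standing beside the first, left or right of it; leave it. Origin at its centre, y along its axis.
- finial: Turned brass finial standing upright, 52 mm across, 104 mm tall, origin under its foot; leave it.
- doorknob: White porcelain doorknob on a round brass plate, 64 mm across, 63 mm tall, origin under the plate; leave it.
- polish: Green and steel can, 68 mm across, 100 mm tall, origin under its base; leave it.
- bracket: Black cast-iron angle bracket standing on its 100 x 28 mm foot, 136 mm tall, origin under the foot's centre; leave it.
- screwdriver: Screwdriver lying on the bench, 210 mm long, origin under its middle, x towards the tip; leave it.
Mind the look-alikes: they are no part of the job. What is shaped like the tube but pink, purple or turquoise is not meant.

How it is judged:
By the outcome, as a careful person would: the job done as asked, in the order asked, and still so for the second after the job is handed in, with the robot touching nothing.
It also fails if it takes over 35 s, if anything falls off the work surface, if the arm or the gripper's body presses on something with over 40 N, if the wrist force passes 120 N, or if a joint passes its speed limit or range.

ROBOT

A 6-joint arm with a two-finger parallel gripper is mounted at the origin on the work surface. World frame = base frame: x ahead of the robot, y to its left, z up, the work surface at z = 0. Lengths are in m, angles in rad, forces in N, time in s.
With the tool pointing down it reaches from about 0.25 to 0.775 m from the base axis. Payload 4 kg.
Tool frame: the origin (TCP) lies at the very end of the fingers, on their centre line; the grasp point (between the pads) lies hold_point_z behind it (hold_point_z is the distance from the TCP to the grasp point, in m); z points along the fingers, y is the direction in which the jaws open and shut (so a half turn about z gives the same grasp; the last joint's range is limited). The gripper opens to 94 mm and grips with 3 to 60 N. Pads are 16 mm wide; open, the fingers measure 119 mm over their backs; the gripper's body (75 mm by 177 mm) begins 78 mm behind the grasp point.
Start: joints at [1.164, 0.087, 1.371, -0, 1.684, -0.103], TCP at [0.165, 0.525, 0.206] pointing down, gripper open.
Joint ranges: [-3.1, 3.1], [-0.76, 2.03], [0.27, 2.55], [-1.08, 4.22], [0.17, 2.65], [-2.57, 2.57]. Speed limits (rad/s): [2.79, 2.79, 3.14, 3.14, 3.14, 3.14].

INTERFACE

Orientations are given as [roll, pitch, yaw] about the fixed x, y, z axes, in that order (R = Rz(yaw) Ry(pitch) Rx(roll)).
In Python, from bench import * gives the robot as it stands.
- The arm moves only by the tool step_arm, never from a script. Its argument "increments" is text: rows parted by semicolons, each of 6 numbers parted by spaces: the shift along the tool's x, y, z in cm, then the turn, a rotation vector about the tool's x, y, z in rad. A call has 1 to 5 rows; each row shifts and turns the commanded pose from where the row before left it, along the tool's axes as they then stand; what a row does not reach is not made up. A row lasts 1/10 s, in which the tool goes at most 50 mm and 8.59 degrees, less where a joint would pass 70% of its speed; a pose out of reach is approached as far as the arm can. A call is refused whole if a number of a shift passes 5 or a number of a turn 0.15, either way. A call with a gripper value outside its range is refused whole. "claw" is the gripper's target within -1 to 1 (shut at 1, half-way at 0, fully open at -1), set as the call begins (left out, the last holds). The fingers move at their own pace and stop on an object; the grip force is fixed at half the most. Time passes only in rows, so rows that do not move let the fingers close. It gives the time, the measured TCP pose, the force and the opening at its end, in the units of the state.
- get_obs(): the state, without advancing time (a new reading comes with each control period).
- snapshot(name): name is "scene" or "top" or "wrist"; returns the picture (384x512x3 uint8, red, green, blue); there is no depth.
- calibration(name): a dict with "camera_matrix" (3x3 intrinsics, pixels), "eye" and "orientation" of the camera in the world; the wrist camera has in their place "tool_from_camera" (4x4, takes a point from camera to tool coordinates, whose origin is the TCP and whose axes are the flange's). Camera axes: x right, y up, looking along -z (the intrinsics and any distortion apply to the point x, -y, -z); pixel columns grow to the right and rows downward; lengths in m; the calibration is good to about 2 mm. A picture is of the moment at which its call begins: read the wrist's pose just before it. calibration takes no time and is no camera call.
- close_job(): hands the job in, once; it reports no verdict.
The state is a dict: "time": time; "joint_positions": joint angles; "qvel": joint speeds; "joint_torque": joint torques, N m; "tool_pos": TCP position; "ee_rot": TCP orientation; "wrist_force": force on the tool from outside, world axes, zero at the start; "wrist_torque": the same for the moment, N m; "width": finger opening in m.
Only numpy, scipy, OpenCV 4.12 (cv2) and the standard library are available. Lean on these libraries where they do the work, as an engineer would, in place of code of your own. Each camera call takes 0.05 s, during which the arm holds its last target. There are 200 camera calls.

## Working session

There is one attempt and no reset: what is moved stays moved. The work goes in short steps, Python scripts to look and compute and a tool call to move; the robot and the scene stay as the last step left them, time stands still between calls to the robot, and variables do not carry over. Pictures are saved under pics/ and viewed, about 8 in all and at most 12, crops included, and the job is handed in when it is done.

Besides the shell and the picture viewer there is one more tool, called after ">>>" in YAML: its name, and indented under it one key for each argument. step_arm: Moves the arm, as the interface text tells. Its arguments: {"type":"object","properties":{"increments":{"type":"string"},"claw":{"type":"number"}},"required":["increments"]}

```bash
ls; mkdir -p pics; python3 - <<'E'
from bench import *
import cv2,numpy as np
o=get_obs();print(o)
ims=[snapshot(n) for n in("scene","top")]
for n,i in zip(("scene","top"),ims): cv2.imwrite(f"pics/{n}0.png",i[:,:,::-1]); c=calibration(n);print(n,c)
print(calibration("wrist"))
E
```

```text
pics
{'time': 0.0, 'joint_positions': array([ 1.16391591e+00,  8.79849514e-02,  1.37223822e+00, -2.75242321e-05,
        1.68359247e+00, -1.03090454e-01]), 'qvel': array([-0.00019443,  0.00128903, -0.00069351,  0.0013616 ,  0.00266207,
        0.00060592]), 'joint_torque': array([-4.46331596e-04, -3.40200126e+01, -3.02416384e+01,  7.17980554e-02,
        3.36147076e-02, -2.33344517e-04]), 'tool_pos': array([0.16431872, 0.52431089, 0.20429594]), 'ee_rot': array([-3.13937865e+00, -2.01551838e-04,  2.83779940e+00]), 'wrist_force': array([-0.62464784,  0.6491716 ,  0.56193386]), 'wrist_torque': array([-0.0007977 , -0.01039821,  0.0312602 ]), 'width': 0.09389536359410924}
scene {'camera_matrix': array([[444.97462692,   0.        , 254.26575732],
       [  0.        , 444.97462692, 187.18494237],
       [  0.        ,   0.        ,   1.        ]]), 'eye': array([ 1.39749059, -0.62490387,  1.01387689]), 'orientation': array([ 0.86253375, -0.02063871,  0.99951067])}
top {'camera_matrix': array([[403.46215593,   0.        , 254.7804633 ],
       [  0.        , 403.46215593, 192.26757116],
       [  0.        ,   0.        ,   1.        ]]), 'eye': array([ 0.33532958, -0.01700499,  1.26619555]), 'orientation': array([ 0.13722483,  0.0101859 , -1.54480899])}
{'camera_matrix': array([[292.0902157 ,   0.        , 259.26666537],
       [  0.        , 292.0902157 , 192.6805923 ],
       [  0.        ,   0.        ,   1.        ]]), 'tool_from_camera': array([[-1.15094001e-03,  9.67779612e-01,  2.51796145e-01,
         7.27033894e-02],
       [ 9.99999317e-01,  1.16454232e-03,  9.49931886e-05,
         5.06412698e-05],
       [-2.01294794e-04,  2.51796082e-01, -9.67780291e-01,
        -1.79719096e-01],
       [ 0.00000000e+00,  0.00000000e+00,  0.00000000e+00,
         1.00000000e+00]])}
```

View pics/scene0.png

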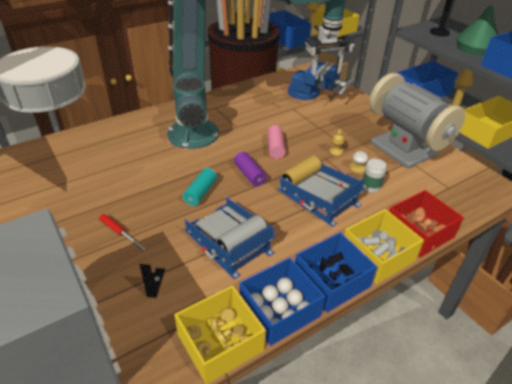

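View pics/top0.png

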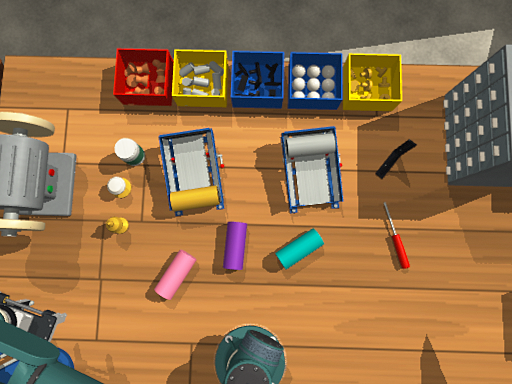

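The top view shows the brass tube at about (193,199) in the left rack, with its lane running up the image. The steel tube (312,145) is in the right rack. Pink, purple and turquoise decoys lie nearer the robot.

```bash
cat > h.py <<'E'
from bench import *
import cv2,numpy as np
from scipy.spatial.transform import Rotation as Ro
def cam(n,obs=None):
    c=calibration(n);K=c["camera_matrix"]
    if n=="wrist":
        T=np.eye(4);T[:3,:3]=Ro.from_euler('xyz',obs["ee_rot"]).as_matrix();T[:3,3]=obs["tool_pos"]
        T=T@c["tool_from_camera"];return K,T[:3,:3],T[:3,3]
    return K,Ro.from_euler('xyz',c["orientation"]).as_matrix(),np.array(c["eye"])
def cast(cm,uv,z):
    K,R,e=cm;d=np.linalg.solve(K,[uv[0],uv[1],1.]);d=R@(d*[1,-1,-1]);return e+d*(z-e[2])/d[2]
def proj(cm,p):
    K,R,e=cm;q=R.T@(np.asarray(p)-e)*[1,-1,-1];u=K@q;return u[:2]/u[2]
E
python3 - <<'E'
from h import *
im=cv2.imread("pics/top0.png");hsv=cv2.cvtColor(im,cv2.COLOR_BGR2HSV)
m=cv2.inRange(hsv,(18,110,70),(32,255,255));m[:, :160]=0;m[:,225:]=0;m[:175]=0;m[225:]=0
n,l,s,c=cv2.connectedComponentsWithStats(m);k=1+s[1:,4].argmax();print(s[k],c[k])
r=cv2.minAreaRect(np.argwhere(l==k)[:,::-1].astype(np.float32));print(r)
b=cv2.boxPoints(r);cm=cam("top")
P=[cast(cm,p,0.061) for p in b];print(np.round(P,4));print("centre",cast(cm,r[0],0.061))
for i in range(4):
    d=P[(i+1)%4]-P[i];print(np.linalg.norm(d),np.arctan2(d[1],d[0]))
cv2.imwrite("pics/topc.png",cv2.resize(im[115:225,145:235],None,fx=6,fy=5.4,interpolation=cv2.INTER_CUBIC))
E
```

```text
[170 185  50  27 935] [194.17005348 198.02780749]
((194.0, 198.0), (20.05667495727539, 48.33330535888672), 80.53767395019531)
[[0.4956 0.2603 0.061 ]
 [0.5234 0.117  0.061 ]
 [0.4634 0.1048 0.061 ]
 [0.4359 0.247  0.061 ]]
centre [0.47945048 0.18230934 0.061     ]
0.14593027245201984 -1.3790447548315337
0.061171537879713855 -2.9395873506269594
0.1449354014432864 1.7619158196703248
0.06109824859339178 0.21830415125799052
```

View pics/topc.png

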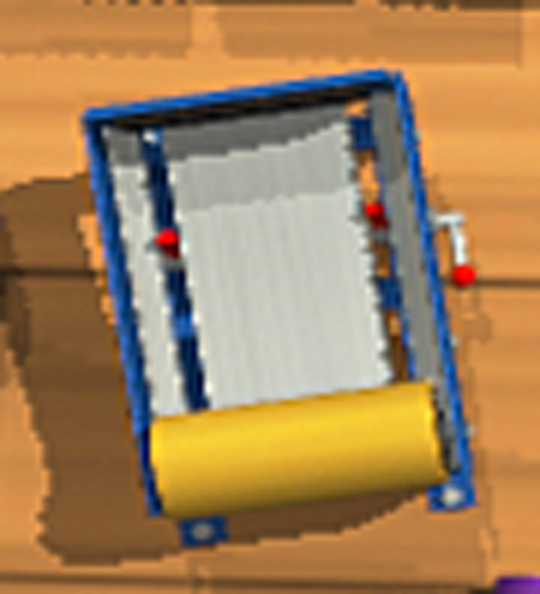

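The crop shows the catch noses at about (173,159) and (207.5,154) in full-image pixels, the tube at the low end, and the stop at the top. Next I check the yaw and position with the noses.

```bash
python3 - <<'E'
from h import *
im=cv2.imread("pics/top0.png");hsv=cv2.cvtColor(im,cv2.COLOR_BGR2HSV)
m=cv2.inRange(hsv,(0,160,90),(8,255,255))|cv2.inRange(hsv,(172,160,90),(180,255,255))
m[:140]=0;m[175:]=0;m[:,:160]=0;m[:,235:]=0
n,l,s,c=cv2.connectedComponentsWithStats(m);cm=cam("top")
for k in range(1,n): print(s[k,4],c[k],cast(cm,c[k],0.057))
# stop plate top corners (yaw via cheeks/plate): plate top at height .058+.048
for p in[(145+88/6,115+117/5.4),(145+398/6,115+72/5.4)]: print(cast(cm,p,.105))
E
```

```text
6 [207.  153.5] [0.61844738 0.14942452 0.057     ]
2 [207.5 156. ] [0.6106438  0.14755817 0.057     ]
9 [172.66666667 158.88888889] [0.59906506 0.25412149 0.057     ]
14 [221.71428571 165.5       ] [0.58201505 0.10282546 0.057     ]
[0.65499051 0.28566246 0.105     ]
[0.68402746 0.13314927 0.105     ]
```

```bash
cat >> h.py <<'E'
from scipy.spatial.transform import Slerp
def deckR(th): return Ro.from_euler('xyz',[0,-.14,th])
def toolR(th): return deckR(th)*Ro.from_euler('y',np.pi)
def plan(p,R,n,o=None):
    o=o or get_obs();R0=Ro.from_euler('xyz',o["ee_rot"]);p0=np.array(o["tool_pos"])
    s=Slerp([0,1],Ro.concatenate([R0,R]))(np.linspace(0,1,n+1));P=np.linspace(p0,p,n+1)
    for i in range(n):
        d=s[i].inv().apply(P[i+1]-P[i])*100;w=(s[i].inv()*s[i+1]).as_rotvec()
        print(*np.round(d,2),*np.round(w,3),end="; ")
    print()
E
python3 - <<'E'
from h import *
plan([.435,.174,.20],toolR(.18),13)
E
```

```text
-2.79 -1.95 0.04 -0.003 -0.011 -0.037; -2.72 -2.05 0.06 -0.003 -0.011 -0.037; -2.64 -2.15 0.08 -0.003 -0.011 -0.037; -2.56 -2.25 0.11 -0.003 -0.011 -0.037; -2.47 -2.34 0.13 -0.003 -0.011 -0.037; -2.38 -2.43 0.14 -0.003 -0.011 -0.037; -2.29 -2.52 0.16 -0.003 -0.011 -0.037; -2.19 -2.6 0.18 -0.003 -0.011 -0.037; -2.09 -2.68 0.19 -0.003 -0.011 -0.037; -1.99 -2.76 0.21 -0.003 -0.011 -0.037; -1.88 -2.83 0.22 -0.003 -0.011 -0.037; -1.77 -2.9 0.23 -0.003 -0.011 -0.037; -1.66 -2.96 0.24 -0.003 -0.011 -0.037;
```

>>> step_arm:
  increments: "-2.8 -1.95 0.05 -0.003 -0.011 -0.037; -2.7 -2.05 0.05 -0.003 -0.011 -0.037; -2.65 -2.15 0.1 -0.003 -0.011 -0.037; -2.55 -2.25 0.1 -0.003 -0.011 -0.037; -2.5 -2.35 0.1 -0.003 -0.011 -0.037"
  claw: 1

```text
time: 0.6
tool_pos: [0.2692, 0.3886, 0.2032]
ee_rot: [3.133, 0.056, 3.025]
wrist_force: [0.5, 0.4, -0.5]
width: 0.0572
```

>>> step_arm:
  increments: "-2.4 -2.45 0.15 -0.003 -0.011 -0.037; -2.3 -2.5 0.15 -0.003 -0.011 -0.037; -2.2 -2.6 0.2 -0.003 -0.011 -0.037; -2.1 -2.7 0.2 -0.003 -0.011 -0.037; -2.0 -2.75 0.2 -0.003 -0.011 -0.037"

```text
time: 1.1
tool_pos: [0.3738, 0.2537, 0.2015]
ee_rot: [3.133, 0.113, -3.074]
wrist_force: [0.1, 0.7, 0.6]
width: 0.0176
```

>>> step_arm:
  increments: "-1.9 -2.85 0.2 -0.003 -0.011 -0.037; -1.75 -2.9 0.25 -0.003 -0.011 -0.037; -1.65 -2.95 0.25 -0.003 -0.011 -0.037; 0 0 0 0 0 0; 0 0 0 0 0 0"

```text
time: 1.6
tool_pos: [0.4355, 0.1735, 0.2004]
ee_rot: [3.137, 0.145, -2.966]
wrist_force: [0.1, 0.6, 0.4]
width: 0.0005
```

```bash
python3 - <<'E'
from h import *
import json
o=get_obs();im=snapshot("wrist");cv2.imwrite("pics/w1.png",im[:,:,::-1])
json.dump({k:np.array(o[k]).tolist() for k in("tool_pos","ee_rot")},open("w1.json","w"))
print(o["time"],o["tool_pos"],o["ee_rot"],o["wrist_force"],o["width"])
print(toolR(.18).as_euler('xyz'))
E
```

```text
1.6 [0.4354833  0.17353456 0.20038358] [ 3.13720201  0.14529337 -2.96607146] [0.12943163 0.56586674 0.37766619] 0.0004863078468118948
[-3.14159265  0.14       -2.96159265]
```

View pics/w1.png

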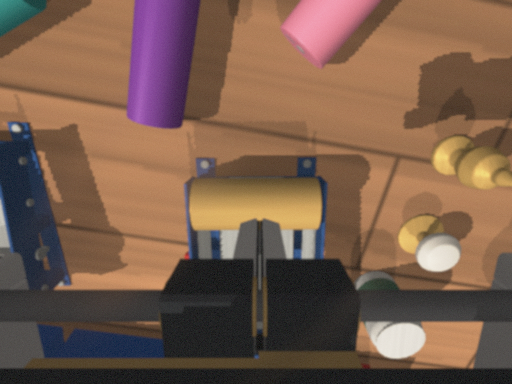

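The wrist view looks down past the hand. The brass tube spans columns 190–322 around row 203, square in the image, and the fingertips point to about (258,222). I refine the yaw and the centre from this.

```bash
python3 - <<'E'
from h import *
import json
o=json.load(open("w1.json"));cm=cam("wrist",o)
im=cv2.imread("pics/w1.png");hsv=cv2.cvtColor(im,cv2.COLOR_BGR2HSV)
m=cv2.inRange(hsv,(14,120,80),(32,255,255));m[:165]=0;m[245:]=0;m[:,:170]=0;m[:,345:]=0
n,l,s,c=cv2.connectedComponentsWithStats(m);k=1+s[1:,4].argmax();print(s[k])
M=l==k
# robot-side (upper) silhouette line
cols=np.arange(200,315);top=np.array([np.argmax(M[:,x]) for x in cols]);f=np.polyfit(cols,top,1);print("upper edge",f)
rows=np.arange(185,215);L=np.array([np.argmax(M[y]) for y in rows]);Rr=np.array([511-np.argmax(M[y][::-1]) for y in rows])
print(np.median(L),np.median(Rr),L[::6],Rr[::6])
a,b=[cast(cm,(x,np.polyval(f,x)),.061) for x in(195,318)];d=a-b;print("yaw",np.arctan2(d[1],d[0])-np.pi/2,np.arctan2(-d[1],-d[0])-np.pi/2,a,b)
# fully: ends at row 203 silhouettes, height of visible top line ~ .085
for z in(.061,.09):
  p,q=cast(cm,(np.median(L),203),z),cast(cm,(np.median(Rr),203),z);print(z,p,q,(p+q)/2,np.linalg.norm(p-q))
# feet bolts of rack (bench height): blobs in blue tabs
b=cv2.inRange(hsv,(100,110,40),(125,255,255));b[:150]=0;b[177:]=0;b[:,:180]=0;b[:,330:]=0
n,l,s,c=cv2.connectedComponentsWithStats(b)
for k in range(1,n):
  if s[k,4]>40: print("tab",s[k],c[k],cast(cm,c[k],.003))
# prediction of tube centre seen from top view
print("pred",proj(cm,[.4795,.1823,.061]))
E
```

```text
[ 190  179  132   51 6033]
upper edge [-8.77456009e-03  1.81742018e+02]
190.0 320.0 [192 191 190 190 190] [318 319 320 321 321]
yaw -2.958909546197006 0.18268310739278681 [0.46390581 0.10606853 0.061     ] [0.43891424 0.24134616 0.061     ]
0.061 [0.49318836 0.10292458 0.061     ] [0.46731222 0.25108186 0.061     ] [0.48025029 0.17700322 0.061     ] 0.1503999862749856
0.09 [0.47863014 0.10790573 0.09      ] [0.45520112 0.2420517  0.09      ] [0.46691563 0.17497872 0.09      ] 0.1361765782726554
tab [298 158  17  18 175] [305.64       168.74285714] [0.4467258  0.23800815 0.003     ]
pred [259.69277731 203.13500882]
```

>>> step_arm:
  increments: "2.6 -0.3 0 0 0 -0.006; 0 0 3.5 0 0 0; 0 0 3.5 0 0 0; 0 0 3.5 0 0 0; 0 0 0 0 0 0"

```text
time: 2.15
tool_pos: [0.4215, 0.1698, 0.0878]
ee_rot: [3.139, 0.135, -2.956]
wrist_force: [-1.1, 0.3, 0.1]
width: 0.0002
```

```bash
cat >> h.py <<'E'
TH=.182
D0=np.array([np.cos(.18)*.6953-np.sin(.18)*.090,np.sin(.18)*.6953+np.cos(.18)*.090,.058])
def deck(p): return deckR(TH).inv().apply(np.asarray(p)-D0)
def undeck(q): return D0+deckR(TH).apply(q)
E
python3 - <<'E'
from h import *
o=get_obs();im=snapshot("wrist");cv2.imwrite("pics/w2.png",im[:,:,::-1])
sc=snapshot("scene");cv2.imwrite("pics/s2.png",cv2.resize(sc[130:230,230:390,::-1],None,fx=5,fy=5,interpolation=cv2.INTER_CUBIC))
print(o["tool_pos"],o["ee_rot"],o["wrist_force"],"deck mm",deck(o["tool_pos"])*1e3,D0)
E
```

```text
[0.42148055 0.16977286 0.08781982] [ 3.13911728  0.13544762 -2.95565554] [-1.14933721  0.26717172  0.10785357] deck mm [-243.62159921    2.0729421    64.44607248] [0.66795386 0.21302519 0.058     ]
```

View pics/w2.png

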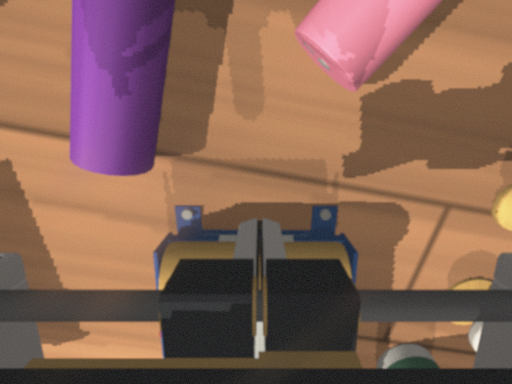

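View pics/s2.png

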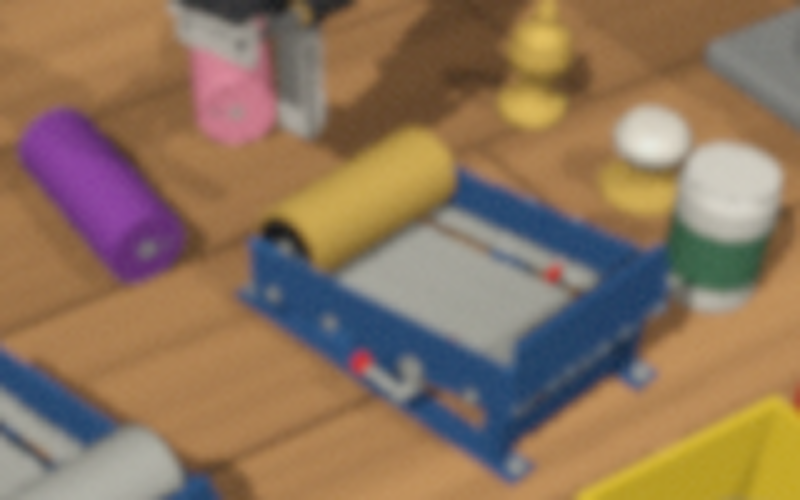

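The wrist view puts the foot tabs at (188,214) and (325,214), so the lane centre is at column 256.5 and the fingers at 259, about 2 mm off. The scene crop shows the fingers behind the tube with nothing disturbed. Next I go down behind the tube.

>>> step_arm:
  increments: "0 -0.2 2.4 0 0 0; 0 0 2.4 0 0 0; 0 0 0 0 0 0"

```text
time: 2.55
tool_pos: [0.4324, 0.1693, 0.0454]
ee_rot: [3.139, 0.145, -2.957]
wrist_force: [-0.2, -0.5, -0.4]
width: 0.0004
```

```bash
python3 - <<'E'
from h import *
o=get_obs()
print(o["tool_pos"],o["ee_rot"],o["wrist_force"],"deck mm",deck(o["tool_pos"])*1e3)
E
```

```text
[0.43239539 0.16928193 0.04535388] [ 3.13867887  0.14451209 -2.957123  ] [-0.17946337 -0.50872231 -0.37033416] deck mm [-239.00587592   -0.38543733   20.91008859]
```

>>> step_arm:
  increments: "-0.3 0 0.4 0 0 0; -0.3 0 0 0 0 0; -0.2 0 0 0 0 0; -0.2 0 0 0 0 0; -0.2 0 0 0 0 0"

```text
time: 3.05
tool_pos: [0.4455, 0.1714, 0.0441]
ee_rot: [3.139, 0.147, -2.958]
wrist_force: [-0.6, 0.2, 0.6]
width: 0.0006
```

>>> step_arm:
  increments: "-0.2 0 0 0 0 0; -0.2 0 0 0 0 0; -0.2 0 0 0 0 0; -0.2 0 0 0 0 0; -0.2 0 0 0 0 0"

```text
time: 3.55
tool_pos: [0.4553, 0.1731, 0.045]
ee_rot: [3.139, 0.147, -2.958]
wrist_force: [-2.1, -0.5, 0.4]
width: 0.0003
```

```bash
python3 - <<'E'
from h import *
o=get_obs();print(deck(o["tool_pos"])*1e3, deckR(TH).inv().apply(o["wrist_force"]))
cv2.imwrite("pics/s3.png",cv2.resize(snapshot("scene")[130:230,230:390,::-1],None,fx=5,fy=5,interpolation=cv2.INTER_CUBIC))
E
```

```text
[-216.06010868   -0.74088914   17.34435758] [-2.02444095 -0.09515218  0.7345527 ]
```

View pics/s3.png

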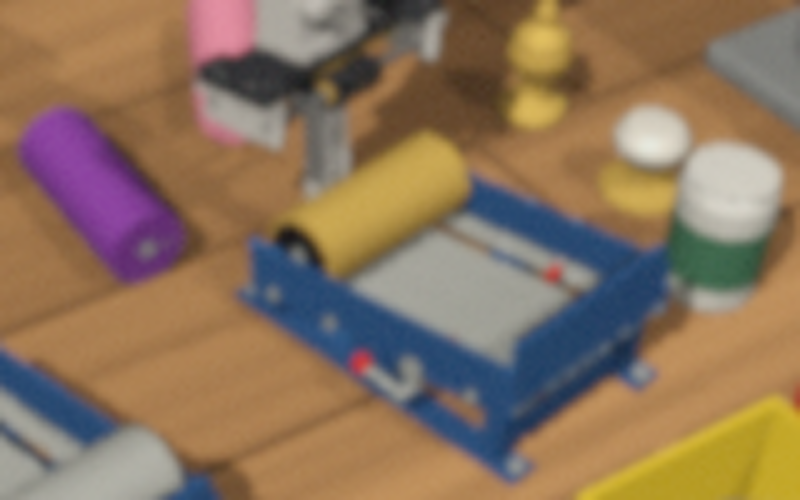

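The crop shows the fingers against the middle of the tube. It has rolled about 1 cm up the lane, and the contact force is about 2 N. I keep pushing steadily.

>>> step_arm:
  increments: "-0.25 0 0 0 0 0; -0.3 0 0 0 0 0; -0.3 0 0 0 0 0; -0.3 0 0 0 0 0; -0.3 0 0 0 0 0"

```text
time: 4.1
tool_pos: [0.4696, 0.1758, 0.0472]
ee_rot: [3.139, 0.147, -2.958]
wrist_force: [-1.5, 0.5, 0.4]
width: 0.0006
```

>>> step_arm:
  increments: "-0.3 0 0 0 0 0; -0.3 0 0 0 0 0; -0.3 0 0 0 0 0; -0.3 0 0 0 0 0; -0.3 0 0 0 0 0"

```text
time: 4.6
tool_pos: [0.4841, 0.1785, 0.0494]
ee_rot: [3.139, 0.147, -2.958]
wrist_force: [-1.1, -0.3, -0.3]
width: 0.0006
```

>>> step_arm:
  increments: "-0.3 0 0 0 0 0; -0.3 0 0 0 0 0; -0.3 0 0 0 0 0; -0.3 0 0 0 0 0; -0.3 0 0 0 0 0"

```text
time: 5.1
tool_pos: [0.4987, 0.1812, 0.0516]
ee_rot: [3.139, 0.147, -2.958]
wrist_force: [-1.7, -1.1, 0.1]
width: 0.0003
```

>>> step_arm:
  increments: "-0.3 0 0 0 0 0; -0.3 0 0 0 0 0; -0.3 0 0 0 0 0; -0.3 0 0 0 0 0; -0.3 0 0 0 0 0"

```text
time: 5.6
tool_pos: [0.5133, 0.1839, 0.0538]
ee_rot: [3.139, 0.147, -2.958]
wrist_force: [-1.2, 0.7, 0.5]
width: 0.0005
```

>>> step_arm:
  increments: "-0.3 0 0 0 0 0; -0.3 0 0 0 0 0; -0.3 0 0 0 0 0; -0.3 0 0 0 0 0; -0.2 0 0 0 0 0"

```text
time: 6.1
tool_pos: [0.527, 0.1865, 0.0559]
ee_rot: [3.139, 0.147, -2.958]
wrist_force: [-0.9, -0.5, 0.4]
width: 0.0007
```

```bash
python3 - <<'E'
from h import *
o=get_obs();print(deck(o["tool_pos"])*1e3, deckR(TH).inv().apply(o["wrist_force"]),o["ee_rot"])
a=snapshot("scene")[130:230,230:390,::-1];b=snapshot("top")[120:220,150:230,::-1]
f=lambda x:cv2.resize(x,None,fx=3.3,fy=3.3,interpolation=cv2.INTER_CUBIC)
cv2.imwrite("pics/s4.png",np.hstack([f(a),f(b)]))
E
```

```text
[-142.27946702   -0.59825818   17.91986634] [-0.87644318 -0.31011121  0.49799044] [ 3.13864581  0.14705017 -2.95779108]
```

View pics/s4.png

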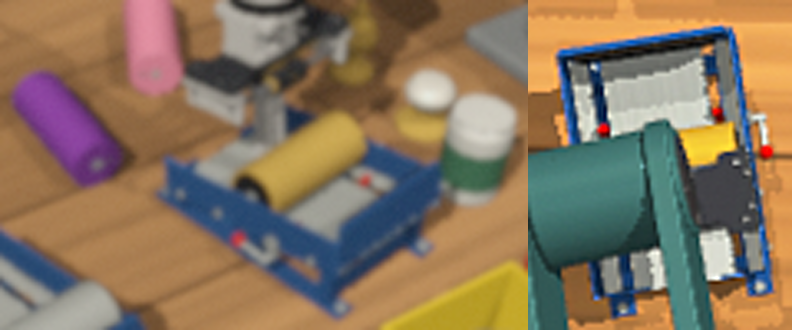

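The scene half of the picture shows the tube square in the lane with the fingers against it, just short of the catches (its centre at about x = −104 mm). I go slower over the catches.

>>> step_arm:
  increments: "-0.3 0 0 0 0 0; -0.3 0 0 0 0 0; -0.2 0 0 0 0 0; -0.2 0 0 0 0 0; -0.2 0 0 0 0 0"

```text
time: 6.7
tool_pos: [0.5385, 0.1886, 0.0576]
ee_rot: [3.139, 0.147, -2.958]
wrist_force: [-1.5, -0.4, 0.8]
width: 0.0006
```

>>> step_arm:
  increments: "-0.2 0 0 0 0 0; -0.2 0 0 0 0 0; -0.2 0 0 0 0 0; -0.2 0 0 0 0 0; -0.2 0 0 0 0 0"

```text
time: 7.2
tool_pos: [0.5474, 0.1903, 0.0587]
ee_rot: [3.139, 0.145, -2.958]
wrist_force: [-3.5, -0.9, 1.5]
width: 0.0005
```

>>> step_arm:
  increments: "-0.2 0 0 0 0 0; -0.2 0 0 0 0 0; -0.2 0 0 0 0 0; -0.2 0 0 0 0 0; -0.2 0 0 0 0 0"

```text
time: 7.7
tool_pos: [0.5579, 0.1922, 0.0605]
ee_rot: [3.139, 0.147, -2.958]
wrist_force: [-3.2, -0.2, 1.2]
width: -0.0
```

>>> step_arm:
  increments: "-0.2 0 0 0 0 0; -0.2 0 0 0 0 0; -0.2 0 0 0 0 0; -0.2 0 0 0 0 0; -0.2 0 0 0 0 0"

```text
time: 8.2
tool_pos: [0.5678, 0.1941, 0.062]
ee_rot: [3.139, 0.147, -2.958]
wrist_force: [-3.7, 1.0, 0.2]
width: 0.0001
```

>>> step_arm:
  increments: "-0.2 0 0 0 0 0; -0.2 0 0 0 0 0; -0.2 0 0 0 0 0; -0.2 0 0 0 0 0; -0.2 0 0 0 0 0"

```text
time: 8.7
tool_pos: [0.5777, 0.1959, 0.0636]
ee_rot: [3.139, 0.147, -2.958]
wrist_force: [-2.7, -0.6, 0.7]
width: 0.0003
```

>>> step_arm:
  increments: "-0.2 0 0 0 0 0; -0.2 0 0 0 0 0; -0.2 0 0 0 0 0; -0.2 0 0 0 0 0; -0.2 0 0 0 0 0"

```text
time: 9.2
tool_pos: [0.5875, 0.1977, 0.0651]
ee_rot: [3.139, 0.148, -2.958]
wrist_force: [-1.2, -0.1, -0.3]
width: 0.0004
```

```bash
python3 - <<'E'
from h import *
o=get_obs();print(o["time"],deck(o["tool_pos"])*1e3, deckR(TH).inv().apply(o["wrist_force"]),o["ee_rot"])
E
```

```text
9.2 [-80.07802648  -0.49930236  18.419489  ] [-1.25871213  0.12648821 -0.08878843] [ 3.13866449  0.1477406  -2.95777188]
```

>>> step_arm:
  increments: "-0.15 0 0 0 0 0; -0.15 0 0 0 0 0; -0.15 0 0 0 0 0; -0.15 0 0 0 0 0; -0.15 0 0 0 0 0"

```text
time: 9.7
tool_pos: [0.5942, 0.199, 0.0659]
ee_rot: [3.139, 0.146, -2.958]
wrist_force: [-1.6, -0.4, 1.0]
width: 0.0006
```

>>> step_arm:
  increments: "-0.1 0 0 0 0 0; -0.1 0 0 0 0 0; -0.1 0 0 0 0 0"

```text
time: 10.0
tool_pos: [0.597, 0.1995, 0.0663]
ee_rot: [3.139, 0.146, -2.958]
wrist_force: [-1.9, -1.0, 0.5]
width: 0.0007
```

>>> step_arm:
  increments: "-0.1 0 0 0 0 0; -0.1 0 0 0 0 0"

```text
time: 10.2
tool_pos: [0.5985, 0.2, 0.0665]
ee_rot: [3.138, 0.145, -2.958]
wrist_force: [-3.1, -0.2, 0.9]
width: 0.0005
```

>>> step_arm:
  increments: "-0.1 0 0 0 0 0; -0.1 0 0 0 0 0"

```text
time: 10.4
tool_pos: [0.599, 0.2002, 0.0664]
ee_rot: [3.138, 0.142, -2.958]
wrist_force: [-8.2, -0.8, 3.7]
width: 0.0006
```

The force has risen to about 8 N and the hand has stopped advancing, which looks like the end stop. I check it before letting go.

```bash
python3 - <<'E'
from h import *
o=get_obs();print(o["time"],deck(o["tool_pos"])*1e3, deckR(TH).inv().apply(o["wrist_force"]))
a=snapshot("scene")[150:220,275:370,::-1];b=snapshot("top")[120:190,150:230,::-1]
f=lambda x:cv2.resize(x,None,fx=4.5,fy=4.5,interpolation=cv2.INTER_CUBIC)
cv2.imwrite("pics/s5.png",np.hstack([f(a),f(b)]))
E
```

```text
10.4 [-68.29907519  -0.14490877  18.07093738] [-7.62669297  0.68997142  4.81834417]
```

View pics/s5.png

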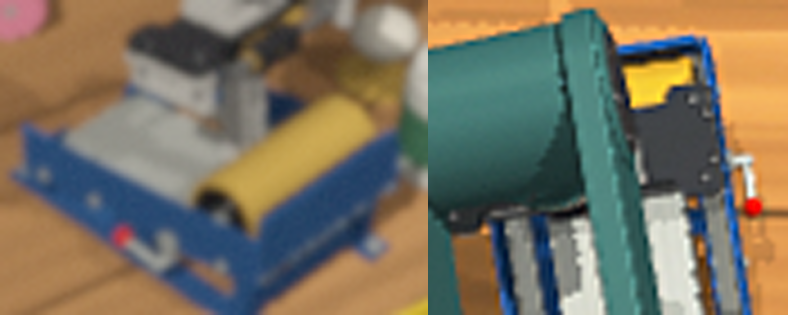

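Tube against the stop, with TCP x = −68.3 mm where −68 was predicted. Now I back off slowly, so that the catches take the load while the fingers are still close.

>>> step_arm:
  increments: "0.1 0 0 0 0 0; 0.1 0 0 0 0 0; 0.1 0 0 0 0 0; 0.1 0 0 0 0 0; 0.1 0 0 0 0 0"

```text
time: 11.0
tool_pos: [0.5968, 0.1993, 0.0666]
ee_rot: [3.139, 0.148, -2.958]
wrist_force: [-1.5, 0.4, 0.5]
width: 0.0009
```

>>> step_arm:
  increments: "0.1 0 0 0 0 0; 0.1 0 0 0 0 0; 0.1 0 0 0 0 0; 0.1 0 0 0 0 0; 0.1 0 0 0 0 0"

```text
time: 11.5
tool_pos: [0.5915, 0.1985, 0.0657]
ee_rot: [3.139, 0.147, -2.958]
wrist_force: [-0.5, -0.1, 0.2]
width: 0.0001
```

>>> step_arm:
  increments: "0.2 0 0 0 0 0; 0.2 0 0 0 0 0; 0.2 0 0 0 0 0; 0.2 0 0 0 0 0; 0.2 0 0 0 0 0"

```text
time: 12.0
tool_pos: [0.5814, 0.1966, 0.0641]
ee_rot: [3.139, 0.147, -2.958]
wrist_force: [-0.6, -0.9, 0.3]
width: 0.0004
```

```bash
python3 - <<'E'
from h import *
o=get_obs();print(o["time"],deck(o["tool_pos"])*1e3, deckR(TH).inv().apply(o["wrist_force"]))
a=snapshot("scene")[150:220,275:370,::-1]
cv2.imwrite("pics/s6.png",cv2.resize(a,None,fx=7,fy=7,interpolation=cv2.INTER_CUBIC))
E
```

```text
12.0 [-86.34121117  -0.47703293  18.30891153] [-0.73699129 -0.72907784  0.37506519]
```

View pics/s6.png

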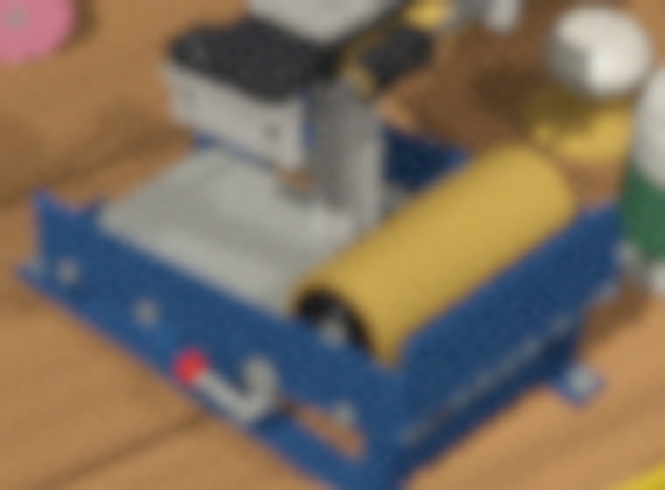

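The crop shows the tube by the stop with the fingers apparently clear. To confirm, I back off a little more and compare the tube's brass blob between the views.

>>> step_arm:
  increments: "0.2 0 0 0 0 0; 0.2 0 0 0 0 0; 0.2 0 0 0 0 0; 0.2 0 0 0 0 0; 0.2 0 0 0 0 0"

```text
time: 12.55
tool_pos: [0.5717, 0.1948, 0.0626]
ee_rot: [3.139, 0.147, -2.958]
wrist_force: [-0.1, -0.0, 0.1]
width: 0.0006
```

```bash
python3 - <<'E'
from h import *
o=get_obs();print(o["time"],deck(o["tool_pos"])*1e3, deckR(TH).inv().apply(o["wrist_force"]))
im=snapshot("scene")[:,:,::-1];cv2.imwrite("pics/s7.png",im)
a=im[150:220,275:370];cm=cam("scene")
prev=cv2.resize(cv2.imread("pics/s6.png"),(95,70),interpolation=cv2.INTER_AREA)
for x in(prev,a):
    m=cv2.inRange(cv2.cvtColor(np.ascontiguousarray(x),cv2.COLOR_BGR2HSV),(18,110,80),(32,255,255));m[:20]=0;m[:,84:]=0
    n,l,s,c=cv2.connectedComponentsWithStats(m);k=1+s[1:,4].argmax();print(s[k],c[k]+[275,150])
for X in(-30,-36,-50,-60): print(X,proj(cm,undeck([X/1e3,0,.030])))
E
```

```text
12.55 [-96.34772144  -0.48428856  18.19967398] [-0.0640487  -0.02396861  0.15006949]
[ 42  20  42  31 553] [339.079566   183.48824593]
[ 42  20  42  31 557] [339.09874327 183.54398564]
-30 [337.18647967 187.46888157]
-36 [335.70955814 186.77455559]
-50 [332.29335483 185.16854018]
-60 [329.87854526 184.03329703]
```

The tube did not move (within 0.1 px) while the hand backed off 10 mm, so the catches hold it. Now I take the hand up and away.

>>> step_arm:
  increments: "2 0 0 0 0 0; 1 0 -2 0 0 0; 0 0 -4 0 0 0; 0 0 -4 0 0 0; 0 0 -4 0 0 0"

```text
time: 13.1
tool_pos: [0.522, 0.1851, 0.198]
ee_rot: [3.139, 0.147, -2.958]
wrist_force: [-0.7, 0.3, 0.2]
width: 0.0001
```

>>> step_arm:
  increments: "4 0 -3 0 0 0; 4.5 0 0 0 0 0; 4.5 0 0 0 0 0; 4.5 0 0 0 0 0; 0 0 0 0 0 0"

```text
time: 13.6
tool_pos: [0.3436, 0.152, 0.1994]
ee_rot: [3.139, 0.145, -2.957]
wrist_force: [-0.3, 0.0, -0.0]
width: 0.0006
```

```bash
python3 - <<'E'
from h import *
o=get_obs();print(o["time"],o["tool_pos"],o["wrist_force"])
im=np.ascontiguousarray(snapshot("top")[:,:,::-1]);sc=snapshot("scene")[:,:,::-1]
hsv=cv2.cvtColor(im,cv2.COLOR_BGR2HSV);cm=cam("top")
m=cv2.inRange(hsv,(18,110,70),(32,255,255));m[:, :155]=0;m[:,225:]=0;m[:120]=0;m[225:]=0
n,l,s,c=cv2.connectedComponentsWithStats(m);k=1+s[1:,4].argmax();r=cv2.minAreaRect(np.argwhere(l==k)[:,::-1].astype(np.float32));print(s[k],r)
p=cast(cm,r[0],.0826);print("tube deck mm",deck(p)*1e3)
f=lambda x:cv2.resize(x,None,fx=4,fy=4,interpolation=cv2.INTER_CUBIC)
cv2.imwrite("pics/s8.png",np.hstack([f(im[115:225,150:230]),f(sc[130:240,270:380])]))
E
```

```text
13.6 [0.34358328 0.15195556 0.19943626] [-0.33312256  0.03260552 -0.03679034]
[162 135  50  26 949] ((186.17848205566406, 147.5232391357422), (19.778728485107422, 48.55677795410156), 81.46923065185547)
tube deck mm [-34.76568387   3.49186647  29.74231069]
```

View pics/s8.png

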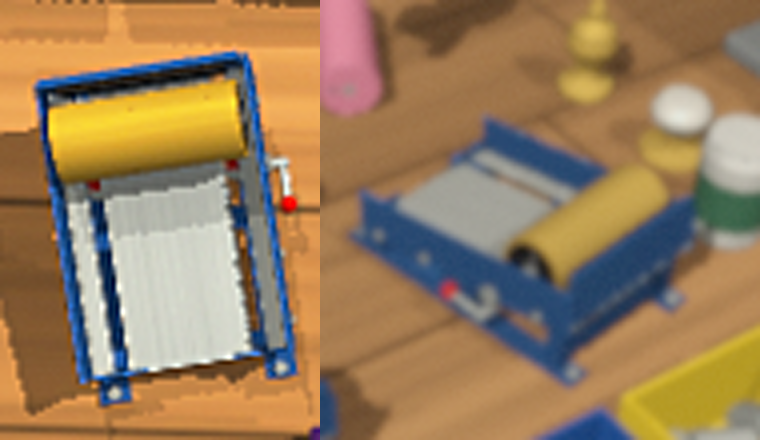

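The tube lies square against the raised red catches. Measured x is −35 mm where −36 is expected, and the hand is clear. I hand in the job.

```bash
python3 -c "
from bench import *
print(close_job())"
```

```text
the job is handed in; nothing more can be done
None
```

The brass tube is stored in its rack. I pushed it up the lane with shut fingertips at 20–30 mm/s, slowing to about 10–15 mm/s near the top. It went over the catches with 3–4 N readings and met the rubber stop at about 8 N. I then backed off slowly so that it settled on the raised catches, raised the hand, and handed in at about 13.7 s.

**Last checks:**
- **Tube position:** the top view puts the centre at x = −35 mm in the rack frame, against −36 mm expected, and square in the lane. It did not move as the hand backed off the last 10 mm.
- **Hand:** it is clear of everything, and the wrist force reads about 0.3 N, within the noise.
- **Other objects:** the finial, doorknob, can and pink tube looked undisturbed in the final crop. I did not re-check the second rack, the bracket or the screwdriver, but the arm never went near them.
- **Disagreement:** the tube's sideways position read 3.5 mm off centre in the last view. That is within the lane's 7 mm play and the calibration error.

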